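# Tip the sweets box onto its back and push it up to the wrapping stop

## Robot

A 7-joint arm with a two-finger parallel gripper is mounted at the origin on a cart in front of the work surface, level with it; the furniture and walls round the work are solid. World frame = base frame: x ahead of the robot, y to its left, z up, the work surface at z = 0. Lengths are in mm, angles in rad, forces in N, time in s.
With the tool pointing down it reaches from about 425 to 875 mm from the base axis. Payload 4.7 kg.
Tool frame: the origin (TCP) lies at the very end of the fingers, on their centre line; the grasp point (between the pads) lies 19 mm behind it; z points along the fingers, y is the line along which they close (so a half turn about z gives the same grasp; the last joint's range is limited). The gripper opens to 85 mm and grips with 20 to 120 N. Pads are 22 mm wide; open, the fingers measure 114 mm over their backs; the gripper's body (76 mm by 85 mm) begins 54 mm behind the grasp point. The pads swing forward as they close: fully open they stand 13 mm farther back than shut.
Start: joints at [1.204, 0.321, -0.07, 1.45, 0.023, 1.371, -0.057], TCP at [241.563, -603.467, 231.349] pointing down, gripper open.
Joint ranges: [-2.86, 2.86], [-0.3, 2.09], [-1.38, 1.24], [0.06, 2.45], [-1.56, 4.7], [0.09, 2.05], [-2.69, 2.69]. Speed limits (rad/s): [2.57, 2.57, 3.14, 3.14, 3.14, 3.14, 3.14].

## Interface

Orientations are given as a 3x3 rotation matrix whose columns are the frame's x, y, z axes.
In Python, from station import r gives the robot as it stands.
- The arm moves only by the tool step_arm, never from a script. Its arguments are lists of equal length, an entry for each row: "dp": the shift along the world's x, y, z as a fraction of full scale, a list of three; "turn": the turn, a rotation vector about the world's x, y, z as a fraction of full scale, a list of three; "jaw": the finger opening in mm, from 0 to 85.4. In form: {"dp": [[x, y, z], ...], "turn": [[rx, ry, rz], ...], "jaw": [jaw, ...]}. A call has exactly 10 rows; each row is the pose to reach, as a shift and turn from the pose commanded when the call began; what a row does not reach only later rows make up. Full scale, the value 1, is 100 mm for a shift and pi/4 rad for a turn. A row lasts 1/8 s, in which the tool goes at most 62.5 mm and 10.7 degrees, less where a joint would pass 70% of its speed; a pose out of reach is approached as far as the arm can. A call with a number of a shift or a turn outside -1 to 1 is refused whole. A call with a gripper value outside its range is refused whole. The fingers move at their own pace and stop on an object; "force" is the grip in N (left out, the last holds). Time passes only in rows, so rows that repeat a pose let the fingers close, or fill a call up. It gives the time, the measured TCP pose, the force, the opening and the grip force at its end, in the units of the state.
- r.observe(): the state, without advancing time (a new reading comes with each control period).
- r.snapshot(name): name is "side" or "top"; returns a dict with "frame" (420x560x3 uint8, red, green, blue), "fx", "fy", "cx", "cy" (pixels), "world_to_cam" (4x4, takes a point from world to camera coordinates). Camera axes: x right, y up, looking along -z (the intrinsics and any distortion apply to the point x, -y, -z); pixel columns grow to the right and rows downward; lengths in mm; the calibration is good to about 2 mm. A picture is of the moment at which its call begins. There is no depth.
- r.job_done(): hands the job in; it is judged then, once.
Trained networks look in a picture, given as the dict that the camera call returned (one of the last four; its "shot" number tells which), for a name from the list of things; names that differ only in an ending like _2 or _b are one class to them, and where a whole thing is asked for, a point or a joint stands for the part that bears it (a point fixed in the world has none). Each returns a list of dicts, best first, with "confidence" (0 to 1); they miss things now and then, are a little off and sometimes report something else, mostly with a low value. They report only what shows in the picture. A call takes as long as a camera call. They do not tell look-alikes from the thing itself.
- r.cut_out(picture, thing): "pixels" (420x560 bool, what is visible of it) and "extent" ([left, top, right, bottom] in pixels, round what is visible of it).
- r.spot_point(picture, thing): "uv" ([column, row] in pixels: a listed point, or the origin of a listed thing).
The state is a dict: "clock": time; "joint_positions": joint angles; "joint_velocities": joint speeds; "tau": joint torques, N m; "position": TCP position; "ee_rot": TCP orientation; "contact_force": force on the tool from outside, world axes, zero at the start; "torque": the same for the moment, N m; "gripper_width": opening from 0.0 (shut) to 1.0 (fully open); "gripper_force": force on a finger pad.
Only numpy, scipy, OpenCV 4.12 (cv2) and the standard library are available. Lean on these libraries where they do the work, as an engineer would, in place of code of your own. Each camera call takes 0.05 s, during which the arm holds its last target. There are 200 camera calls.

## Task

Get the black-and-gold sweets box ready for wrapping: it stands on end on the wrapping board, so tip it over backwards by pushing on its printed lid, so that it lies flat on the board with the lid facing up, then push it along the board until its far short end is flush and square against the dark wooden stop bar. Only push it with the fingers, never pick it up or lift it, and leave the red-and-white box, the ribbon spool and the tape dispenser as they are.

Things in the scene. Friction and masses are not known exactly. Their poses are not given: they have to be found in the camera images.
- wrap_board: Fixed light wooden wrapping board, 300 (x) x 380 (y) x 6 mm, green gridded mat flush in its top. Origin: centre of the underside, on the counter; x away from the robot, y left, z up; top surface at z = 6 mm. A dark wooden stop bar along the far side: y = -180 to +180 mm, 16 mm thick, top at z = 30 mm, its face towards the robot at x = +120 mm.
- gold_box: Loose rigid black-and-gold box, 60 (x) x 96 (y) x 28.5 (z) mm, 0.08 to 0.15 kg. Origin: centre of its back face; z out of the printed lid. Starts on end on the left or right half of the board: y up, lid facing the robot's side, up to 0.35 rad off the board's -x. Pushed near the top of the lid it tips about its far bottom edge and falls by itself once leaned 0.3 rad.
- gold_center (a point): Centre of the volume of the black-and-gold box (14.3 mm from its back face). Axes as the box.
- gold_head (a point): Centre of the 60 x 28.5 mm end face of the black-and-gold box at y = +48 mm: the end that is on top at the start and is to lie against the stop bar. Axes as the box.
- red_box: Bystander: red-and-white striped sweets box 69 (x) x 121 (y) x 33 (z) mm, 0.16 kg, loose, standing on end on the other half of the board, about 190 mm beside the black-and-gold box. Origin: centre of its back face, y up, z out of its lid.
- ribbon: Bystander: red ribbon on a white spool, 60 mm across, 30 mm high, loose on the counter just left of the board. Origin: centre of its underside.
- dispenser: Bystander: green tape dispenser 154 x 56 x 72 mm, loose on the counter just right of the board. Origin: centre of its underside.
Not all that is in view belongs to the job. Leave any green look-alike of the gold_box alone.

How it is judged (in metres and radians):
On the way:
1. the black-and-gold box lies flat on the board, lid up (angle between gold_box's own z axis and vertical below 0.12 rad and height (world z) of gold_center below 0.026 m), for 0.2 s.
At the end, for the whole second after the job is handed in: The black-and-gold box lies flat on the board, printed lid up (within 0.12 rad), at rest, the end that was on top within 5 mm of the stop bar's face and the box square to the bar within 0.09 rad, that end's centre within 160 mm of the bar's middle; the red-and-white box still stands (angle between gold_box's own z axis and vertical below 0.12 rad and z of gold_center in the frame of wrap_board between 0.015 and 0.026 m and x of gold_head in the frame of wrap_board between 0.115 and 0.124 m and y of gold_head in the frame of wrap_board between -0.16 and 0.16 m and angle between the y axis of gold_box and the x axis of wrap_board, either way round below 0.09 rad and linear speed of gold_box below 0.01 m/s and angle between red_box's own y axis and vertical below 0.1 rad); the robot touches nothing.
It fails at once if the black-and-gold box is lifted off the board (height (world z) of gold_center above 0.066 m or (angle between gold_box's own z axis and vertical below 0.8 rad and height (world z) of gold_center above 0.062 m) or (angle between gold_box's own z axis and vertical below 0.3 rad and height (world z) of gold_center above 0.044 m)).
It fails at once if the red-and-white box is moved more than 15 mm or tipped (distance of red_box from where it was at the start of the episode above 0.015 m or angle between red_box's own y axis and vertical above 0.2 rad).
It fails at once if the ribbon spool or the tape dispenser is moved more than 20 mm (distance of any of ribbon, dispenser from where it was at the start of the episode above 0.02 m).
It also fails if it takes over 54 s, if anything falls off the work surface, if the arm or the gripper's body presses on something with over 40 N, if the wrist force passes 120 N, or if a joint passes its speed limit or range.

## Working session

There is one attempt and no reset: what is moved stays moved. The work goes in short steps, Python scripts to look and compute and a tool call to move; the robot and the scene stay as the last step left them, time stands still between calls to the robot, and variables do not carry over. Pictures are saved under pics/ and viewed, at most 10 in all, crops included, and the job is handed in when it is done.

Besides the shell and the picture viewer there is one more tool, called by a JSON object that holds its "method" and its "body". step_arm: Moves the arm, as the interface text tells. Its arguments: {"type":"object","properties":{"dp":{"type":"array"},"turn":{"type":"array"},"jaw":{"type":"array"},"force":{"type":"number"}},"required":["dp","turn","jaw"]}

```bash
mkdir -p pics
cat > h.py <<'E'
import numpy as np, cv2
from station import r
def snap(n,f=None):
    p=r.snapshot(n)
    if f: cv2.imwrite(f'pics/{f}.png',p['frame'][:,:,::-1])
    return p
def proj(p,X):
    X=np.atleast_2d(np.array(X,float)); W=np.array(p['world_to_cam'])
    c=X@W[:3,:3].T+W[:3,3]
    return np.c_[p['fx']*c[:,0]/-c[:,2]+p['cx'], p['fy']*-c[:,1]/-c[:,2]+p['cy']]
def onz(p,uv,z):
    W=np.array(p['world_to_cam']);R=W[:3,:3];C=-R.T@W[:3,3]
    d=R.T@np.array([(uv[0]-p['cx'])/p['fx'],-(uv[1]-p['cy'])/p['fy'],-1.])
    return C+d*(z-C[2])/d[2]
def ray(p,uv):
    W=np.array(p['world_to_cam']);R=W[:3,:3];C=-R.T@W[:3,3]
    d=R.T@np.array([(uv[0]-p['cx'])/p['fx'],-(uv[1]-p['cy'])/p['fy'],-1.]); return C,d/np.linalg.norm(d)
def tri(a,ua,b,ub):
    A,d=ray(a,ua);B,e=ray(b,ub); s=np.linalg.lstsq(np.c_[d,-e],B-A,rcond=None)[0]
    P,Q=A+s[0]*d,B+s[1]*e; return (P+Q)/2,np.linalg.norm(P-Q)
E
python3 - <<'E'
from h import *
np.set_printoptions(precision=3,suppress=True)
o=r.observe(); print({k:o[k] for k in('clock','position','ee_rot','gripper_width')})
ps=[snap(n,n+'0') for n in('side','top')]
print([k for k in ps[0]], ps[0].get('dist'))
for p,n in zip(ps,('side','top')):
    W=np.array(p['world_to_cam']);print(n,-W[:3,:3].T@W[:3,3],-W[2,:3],p['fx'],p['cx'],p['cy'])
for t in('gold_box','gold_center','gold_head','red_box','wrap_board','ribbon','dispenser'):
    U=[]
    for p in ps:
        d=r.spot_point(p,t); print(t,[(np.round(x['uv']),round(x['confidence'],2)) for x in d[:3]]); U.append(d[0]['uv'] if d else None)
    if all(u is not None for u in U): print('   tri',*tri(ps[0],U[0],ps[1],U[1]))
E
cd pics; python3 -c "
import cv2,numpy as np
cv2.imwrite('both.png',cv2.resize(np.hstack([cv2.imread('side0.png'),cv2.imread('top0.png')]),(800,300)))"
```

```text
{'clock': 0.0, 'position': array([ 241.357, -602.953,  230.243]), 'ee_rot': array([[ 0.928,  0.372, -0.001],
       [ 0.372, -0.928,  0.002],
       [-0.   , -0.002, -1.   ]]), 'gripper_width': 1.0032650841244861}
['frame', 'fx', 'fy', 'cx', 'cy', 'world_to_cam', 'shot'] None
side [165.821 592.312 629.398] [ 0.419 -0.649 -0.635] 400.58386434681785 273.3703843914922 204.9695315788287
top [ 356.895   33.437 1324.871] [ 0.137  0.    -0.991] 539.4640381007085 285.11653865573663 220.7313989454822
gold_box [(array([308., 287.]), 0.84), (array([270., 220.]), 0.7)]
gold_box [(array([280., 224.]), 0.74), (array([233., 292.]), 0.71)]
   tri [ 493.613   31.777 -140.787] 119.65996516257215
gold_center [(array([313., 295.]), 0.73)]
gold_center [(array([276., 228.]), 0.89), (array([228., 296.]), 0.85)]
   tri [ 477.502   43.219 -145.238] 131.01354001066724
gold_head [(array([273., 206.]), 0.94), (array([310., 272.]), 0.7)]
gold_head [(array([226., 300.]), 0.89), (array([278., 226.]), 0.6)]
   tri [385.286 176.153 238.766] 83.30877697578633
red_box [(array([314., 174.]), 0.77)]
red_box [(array([357., 222.]), 0.55)]
   tri [ 521.329 -135.327   68.494] 7.2405467547593805
wrap_board [(array([273., 202.]), 0.8)]
wrap_board [(array([321., 204.]), 0.75)]
   tri [582.516 -54.802   4.714] 5.213874199969413
ribbon [(array([190., 259.]), 0.73)]
ribbon [(array([218., 186.]), 0.58)]
   tri [630.029 198.934   1.928] 1.9222983668902016
dispenser [(array([327., 158.]), 0.61), (array([272., 208.]), 0.46)]
dispenser [(array([419., 213.]), 0.87), (array([321., 203.]), 0.34)]
   tri [ 554.459 -293.904   16.551] 8.99469096085213
```

View pics/side0.png

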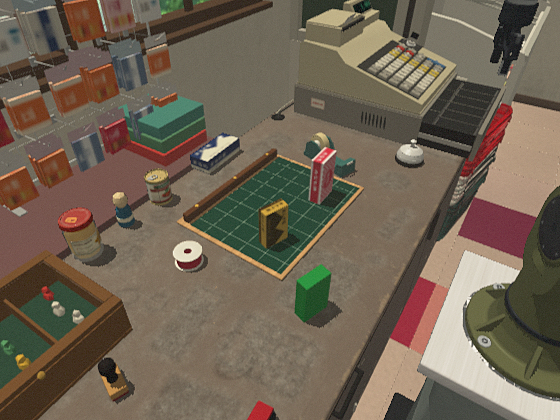

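View pics/top0.png

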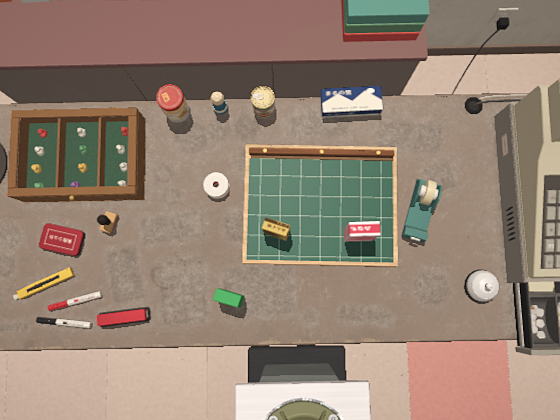

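Side view: black-and-gold box at about (273,224), red box at (322,175), and a green box at (312,293) off the board. Top view: gold at (276,228), red at (364,230), green at (228,297). The candidates are gold (side 273,224) and green (side 312,293). The first fits because it is black and gold and stands on the board. I'll confirm it in a crop and fit the poses.

```bash
cat > fit.py <<'E'
from h import *
from scipy.optimize import least_squares, minimize
def mask(p,t,near):
    for d in r.cut_out(p,t):
        ys,xs=np.nonzero(d['pixels'])
        if np.hypot(xs.mean()-near[0],ys.mean()-near[1])<22: return d['pixels'].astype(np.uint8)
def hullmask(p,C,S=4):
    q=cv2.convexHull((proj(p,C)*S).astype(np.float32)).round().astype(np.int32)
    m=np.zeros((420*S,560*S),np.uint8); cv2.fillConvexPoly(m,q,1)
    return cv2.resize(m.astype(np.float32),(560,420),interpolation=cv2.INTER_AREA)
def corners(x,y,yaw,dx,dy,z0,z1):
    c,s=np.cos(yaw),np.sin(yaw)
    return [[x+c*a-s*b,y+s*a+c*b,z] for a in(-dx/2,dx/2) for b in(-dy/2,dy/2) for z in(z0,z1)]
def fit(ps,ms,x0,dx,dy,z0,z1):
    """centre x,y,yaw of an upright block whose silhouettes match the masks"""
    f=lambda v:sum(np.abs(hullmask(p,corners(*v,dx,dy,z0,z1))-m).sum()/m.sum() for p,m in zip(ps,ms) if m is not None)
    best=min((minimize(f,[x0[0],x0[1],a],method='Nelder-Mead',options=dict(initial_simplex=[[x0[0],x0[1],a],[x0[0]+8,x0[1],a],[x0[0],x0[1]+8,a],[x0[0],x0[1],a+.15]])) for a in np.array(x0[2:])),key=lambda b:b.fun)
    return best.x,best.fun
E
python3 - <<'E'
from fit import *
np.set_printoptions(precision=3,suppress=True)
ps=[snap('side'),snap('top')]
g=[mask(ps[0],'gold_box',(273,224)),mask(ps[1],'gold_box',(276,228))]
rd=[mask(ps[0],'red_box',(322,175)),mask(ps[1],'red_box',(364,230))]
b=[mask(ps[0],'wrap_board',(273,210)),mask(ps[1],'wrap_board',(321,204))]
print([m is not None for m in g+rd+b])
np.savez('m0.npz',*[m for m in g if m is not None])
x=onz(ps[1],(276,232),50)
print('gold',*fit(ps,g,[x[0],x[1],-.3,0,.3],28.5,60,6,102))
x=onz(ps[1],(364,230),60)
print('red',*fit(ps,rd,[x[0],x[1],-.2,0,.2],33,69,6,127))
# board corners from top, near edge & far edge (z=6)
for p,c in((ps[1],[(244,264),(397,264),(396,147),(246,147)]),):
    print([onz(p,u,6).round(1) for u in c])
print('board',*fit(ps,b,[585,-55,-.1,0,.1],300,380,0,6))
a=ps[0]['frame'][185:265,225:345,::-1];t=ps[1]['frame'][185:265,225:345,::-1]
cv2.imwrite('pics/crop.png',cv2.resize(np.vstack([a,t]),None,fx=3.7,fy=3.7,interpolation=2))
E
```

```text
[True, True, True, True, True, True]
gold [512.501  55.167  -0.344] 0.23256332668165614
red [ 500.724 -144.771    0.056] 0.13659111563669168
[array([435.1, 136.6,   6. ]), array([ 427.1, -236.7,    6. ]), array([ 720.5, -248.8,    6. ]), array([728.9, 128.3,   6. ])]
board [579.459 -54.775  -0.038] 0.2715395175641165
```

View pics/crop.png

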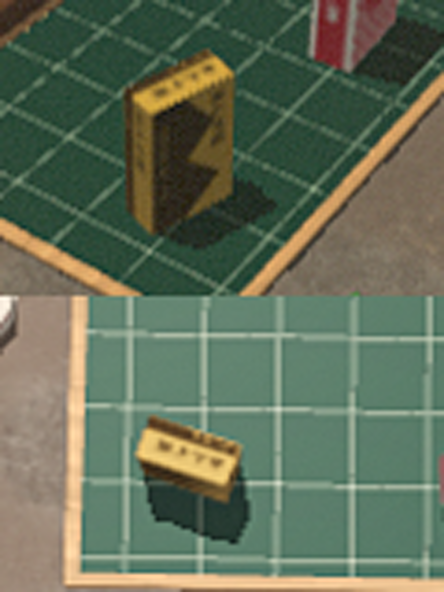

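The crop confirms it: the gold box stands at the board's left with its lid towards the robot, and its top runs about 0.35 rad off the board, which matches the fit. The push direction is (0.94,-0.34). I'll travel there in a bow at z 230 while turning the tool to yaw -0.345.

{"method": "step_arm", "body": {"dp": [[0.06, 0.1, 0], [0.12, 0.2, 0], [0.18, 0.3, 0], [0.24, 0.4, 0], [0.3, 0.5, 0], [0.36, 0.6, 0], [0.42, 0.7, 0], [0.48, 0.8, 0], [0.54, 0.9, 0], [0.6, 1, 0]], "turn": [[0, 0, -0.02], [0, 0, -0.04], [0, 0, -0.07], [0, 0, -0.09], [0, 0, -0.115], [0, 0, -0.14], [0, 0, -0.16], [0, 0, -0.185], [0, 0, -0.21], [0, 0, -0.231]], "jaw": [40, 40, 40, 40, 40, 40, 40, 40, 40, 40]}}

```text
clock: 2.45
position: [301.9, -502.8, 231.3]
ee_rot: [[0.98, 0.197, -0.0], [0.197, -0.98, -0.0], [-0.0, 0.0, -1.0]]
contact_force: [0.5, 0.4, 0.5]
gripper_width: 0.465
gripper_force: 0.0
```

{"method": "step_arm", "body": {"dp": [[0.06, 0.1, 0], [0.12, 0.2, 0], [0.18, 0.3, 0], [0.24, 0.4, 0], [0.3, 0.5, 0], [0.36, 0.6, 0], [0.42, 0.7, 0], [0.48, 0.8, 0], [0.54, 0.9, 0], [0.6, 1, 0]], "turn": [[0, 0, -0.02], [0, 0, -0.04], [0, 0, -0.07], [0, 0, -0.09], [0, 0, -0.115], [0, 0, -0.14], [0, 0, -0.16], [0, 0, -0.185], [0, 0, -0.21], [0, 0, -0.231]], "jaw": [40, 40, 40, 40, 40, 40, 40, 40, 40, 40]}}

```text
clock: 3.7
position: [361.9, -402.8, 231.4]
ee_rot: [[1.0, 0.017, -0.0], [0.017, -1.0, -0.0], [-0.0, 0.0, -1.0]]
contact_force: [-0.3, -0.2, 1.0]
gripper_width: 0.466
gripper_force: 0.0
```

{"method": "step_arm", "body": {"dp": [[0.06, 0.1, 0], [0.12, 0.2, 0], [0.18, 0.3, 0], [0.24, 0.4, 0], [0.3, 0.5, 0], [0.36, 0.6, 0], [0.42, 0.7, 0], [0.48, 0.8, 0], [0.54, 0.9, 0], [0.6, 1, 0]], "turn": [[0, 0, -0.02], [0, 0, -0.04], [0, 0, -0.07], [0, 0, -0.09], [0, 0, -0.115], [0, 0, -0.14], [0, 0, -0.16], [0, 0, -0.185], [0, 0, -0.21], [0, 0, -0.231]], "jaw": [40, 40, 40, 40, 40, 40, 40, 40, 40, 40]}}

```text
clock: 4.95
position: [421.9, -302.8, 231.4]
ee_rot: [[0.987, -0.164, -0.0], [-0.164, -0.987, -0.0], [-0.0, 0.0, -1.0]]
contact_force: [0.9, 0.1, 0.0]
gripper_width: 0.469
gripper_force: 0.0
```

{"method": "step_arm", "body": {"dp": [[0.03, 0.1, 0], [0.06, 0.2, 0], [0.09, 0.3, 0], [0.12, 0.4, 0], [0.15, 0.5, 0], [0.18, 0.6, 0], [0.21, 0.7, 0], [0.24, 0.8, 0], [0.27, 0.9, 0], [0.3, 1, 0]], "turn": [[0, 0, -0.02], [0, 0, -0.04], [0, 0, -0.07], [0, 0, -0.09], [0, 0, -0.115], [0, 0, -0.14], [0, 0, -0.16], [0, 0, -0.185], [0, 0, -0.21], [0, 0, -0.231]], "jaw": [40, 40, 40, 40, 40, 40, 40, 40, 40, 40]}}

```text
clock: 6.2
position: [451.7, -202.8, 231.4]
ee_rot: [[0.941, -0.339, 0.0], [-0.339, -0.941, -0.0], [0.0, 0.0, -1.0]]
contact_force: [0.9, 0.1, -0.5]
gripper_width: 0.468
gripper_force: 0.0
```

{"method": "step_arm", "body": {"dp": [[0, 0.1, 0], [0, 0.2, 0], [0, 0.3, 0], [0, 0.4, 0], [0, 0.5, 0], [0, 0.6, 0], [0, 0.7, 0], [0, 0.8, 0], [0, 0.9, 0], [0, 1, 0]], "turn": [[0, 0, 0], [0, 0, 0], [0, 0, 0], [0, 0, 0], [0, 0, 0], [0, 0, 0], [0, 0, 0], [0, 0, 0], [0, 0, 0], [0, 0, 0]], "jaw": [40, 40, 40, 40, 40, 40, 40, 40, 40, 40]}}

```text
clock: 7.45
position: [451.6, -102.8, 231.3]
ee_rot: [[0.941, -0.338, -0.0], [-0.338, -0.941, -0.0], [-0.0, 0.0, -1.0]]
contact_force: [-0.5, -0.8, 0.0]
gripper_width: 0.469
gripper_force: 0.0
```

{"method": "step_arm", "body": {"dp": [[0, 0.1, 0], [0, 0.2, 0], [0, 0.3, 0], [0, 0.4, 0], [0, 0.5, -0.05], [0, 0.6, -0.1], [0, 0.7, -0.15], [0, 0.8, -0.2], [0, 0.9, -0.25], [0, 1, -0.3]], "turn": [[0, 0, 0], [0, 0, 0], [0, 0, 0], [0, 0, 0], [0, 0, 0], [0, 0, 0], [0, 0, 0], [0, 0, 0], [0, 0, 0], [0, 0, 0]], "jaw": [40, 40, 40, 40, 40, 40, 40, 40, 40, 40]}}

```text
clock: 8.7
position: [451.5, -2.8, 201.0]
ee_rot: [[0.941, -0.338, -0.0], [-0.338, -0.941, -0.0], [-0.0, 0.0, -1.0]]
contact_force: [-0.5, -0.1, 0.8]
gripper_width: 0.468
gripper_force: 0.0
```

{"method": "step_arm", "body": {"dp": [[0, 0.15, 0], [0, 0.3, 0], [0.03, 0.45, 0], [0.06, 0.6, 0], [0.1, 0.75, -0.2], [0.13, 0.75, -0.4], [0.13, 0.75, -0.6], [0.13, 0.75, -0.8], [0.13, 0.75, -1], [0.13, 0.75, -1]], "turn": [[0, 0, 0], [0, 0, 0], [0, 0, 0], [0, 0, 0], [0, 0, 0], [0, 0, 0], [0, 0, 0], [0, 0, 0], [0, 0, 0], [0, 0, 0]], "jaw": [40, 40, 40, 40, 40, 40, 40, 40, 40, 40]}}

```text
clock: 9.95
position: [463.6, 72.1, 100.3]
ee_rot: [[0.941, -0.338, -0.003], [-0.338, -0.941, 0.001], [-0.003, 0.0, -1.0]]
contact_force: [0.3, -1.1, 0.0]
gripper_width: 0.468
gripper_force: 0.0
```

Run:
```python
from h import *
a=snap('side');b=snap('top')
c=lambda p:p['frame'][150:290,200:340,::-1]
cv2.imwrite('pics/pre.png',cv2.resize(np.hstack([c(a),c(b)]),None,fx=2.8,fy=2.8,interpolation=2))
```

```text
(no output)
```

View pics/pre.png

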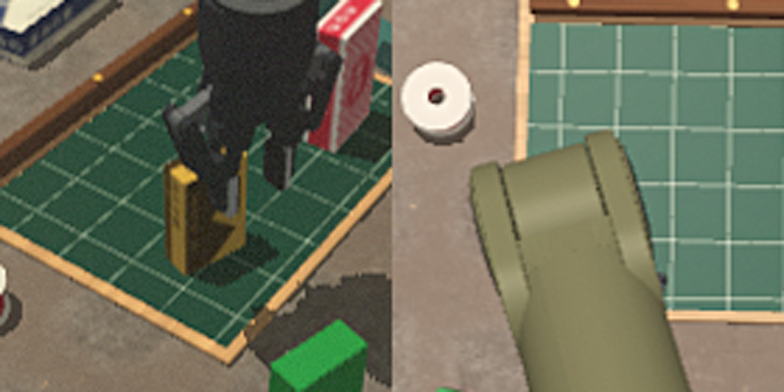

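Run:
```python
from fit import *
np.set_printoptions(precision=1,suppress=True)
p=snap('side');o=r.observe();T=np.array(o['position']);R=np.array(o['ee_rot'])
im=cv2.resize(p['frame'][150:290,200:340,::-1],None,fx=4,fy=4,interpolation=2)
P=lambda X:((proj(p,X)-[200,150])*4+2).astype(int)
for v,c in(((512.5,55.2,-.344),(255,0,255)),):
    q=P(corners(*v,28.5,60,6,102))
    for i in range(8):
        for k in(1,2,4):
            if i<i^k: cv2.line(im,tuple(map(int,q[i])),tuple(map(int,q[i^k])),c,1)
for y in(-20,0,20): cv2.circle(im,tuple(map(int,P(T+R[:,1]*y)[0])),4,(0,255,255),-1)
cv2.imwrite('pics/ov.png',im)
```

```text
(no output)
```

View pics/ov.png

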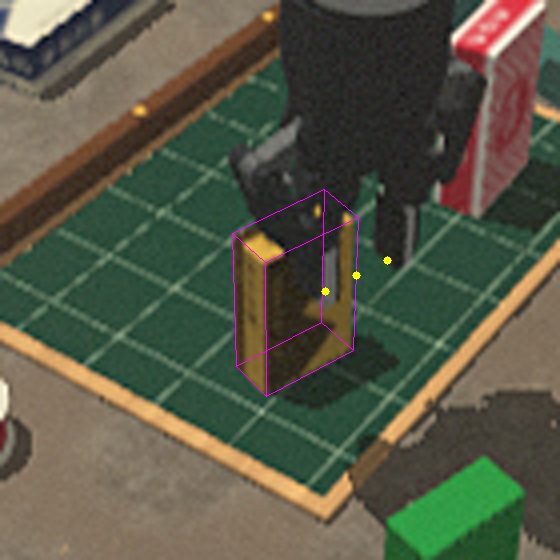

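The overlaid fit matches the box, and the fingertips stand about 26 mm in front of the lid. Next I lower 20 mm and push along (0.94,-0.34).

{"method": "step_arm", "body": {"dp": [[0, 0, -0.1], [0, 0, -0.2], [0.09, -0.035, -0.2], [0.18, -0.065, -0.2], [0.225, -0.08, -0.2], [0.27, -0.095, -0.2], [0.31, -0.11, -0.2], [0.35, -0.125, -0.2], [0.39, -0.14, -0.2], [0.43, -0.155, -0.2]], "turn": [[0, 0, 0], [0, 0, 0], [0, 0, 0], [0, 0, 0], [0, 0, 0], [0, 0, 0], [0, 0, 0], [0, 0, 0], [0, 0, 0], [0, 0, 0]], "jaw": [40, 40, 40, 40, 40, 40, 40, 40, 40, 40]}}

```text
clock: 11.35
position: [507.8, 55.9, 81.4]
ee_rot: [[0.941, -0.338, 0.0], [-0.338, -0.941, -0.0], [0.0, 0.0, -1.0]]
contact_force: [0.1, 0.2, 1.0]
gripper_width: 0.467
gripper_force: 0.0
```

{"method": "step_arm", "body": {"dp": [[0.04, -0.015, 0], [0.08, -0.03, 0], [0.12, -0.043, 0], [0.16, -0.058, 0], [0.2, -0.072, 0], [0.23, -0.083, 0], [0.26, -0.094, 0], [0.28, -0.1, 0], [0.28, -0.1, 0], [0.28, -0.1, 0]], "turn": [[0, 0, 0], [0, 0, 0], [0, 0, 0], [0, 0, 0], [0, 0, 0], [0, 0, 0], [0, 0, 0], [0, 0, 0], [0, 0, 0], [0, 0, 0]], "jaw": [40, 40, 40, 40, 40, 40, 40, 40, 40, 40]}}

```text
clock: 12.6
position: [535.5, 46.1, 81.3]
ee_rot: [[0.941, -0.338, -0.0], [-0.338, -0.941, -0.0], [-0.0, 0.0, -1.0]]
contact_force: [-0.3, 1.0, -0.7]
gripper_width: 0.465
gripper_force: 0.0
```

Run:
```python
from h import *
a=snap('side');b=snap('top')
c=lambda p:p['frame'][130:270,200:340,::-1]
cv2.imwrite('pics/tip.png',cv2.resize(np.hstack([c(a),c(b)]),None,fx=2.8,fy=2.8,interpolation=2))
```

```text
(no output)
```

View pics/tip.png

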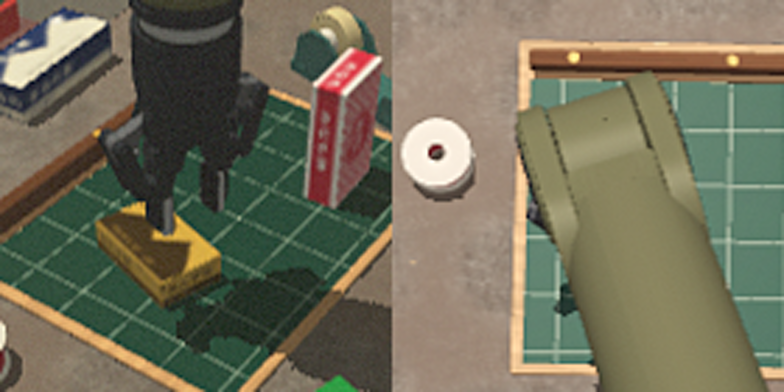

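The box now lies flat with its lid up; its near end is at the lower right in the side view, and the red box is untouched. Next I back off behind the near end and measure.

{"method": "step_arm", "body": {"dp": [[-0.1, 0.035, 0], [-0.2, 0.07, 0], [-0.3, 0.105, 0], [-0.4, 0.14, 0], [-0.5, 0.175, 0], [-0.6, 0.21, 0], [-0.65, 0.23, 0], [-0.65, 0.23, 0], [-0.65, 0.23, 0], [-0.65, 0.23, 0]], "turn": [[0, 0, 0], [0, 0, 0], [0, 0, 0], [0, 0, 0], [0, 0, 0], [0, 0, 0], [0, 0, 0], [0, 0, 0], [0, 0, 0], [0, 0, 0]], "jaw": [40, 40, 40, 40, 40, 40, 40, 40, 40, 40]}}

```text
clock: 13.95
position: [470.9, 68.9, 81.4]
ee_rot: [[0.941, -0.338, 0.0], [-0.338, -0.941, 0.0], [-0.0, -0.0, -1.0]]
contact_force: [-0.2, -0.9, -0.2]
gripper_width: 0.468
gripper_force: 0.0
```

```bash
cat > lie.py <<'E'
from fit import *
import sys
np.set_printoptions(precision=3,suppress=True)
def measure(x0,name):
    p=snap('side');q=snap('top')
    m=mask(p,'gold_box',proj(p,[[x0[0],x0[1],20]])[0]); n=mask(q,'gold_box',proj(q,[[x0[0],x0[1],20]])[0])
    print('masks',m is not None,n is not None and int(n.sum()))
    ang=[x0[2]-.15,x0[2],x0[2]+.15]
    if n is not None and n.sum()<700: n=None
    v,e=fit([p,q],[m,n],[x0[0],x0[1],*ang],96,60,6,34.5); print('box',v,e,'visible IoU err')
    c,s=np.cos(v[2]),np.sin(v[2]); print('near end',v[:2]-48*np.array([c,s]),'head',v[:2]+48*np.array([c,s]))
    B=np.array([578.5,-55]);by=-.03;R=np.array([[np.cos(by),-np.sin(by)],[np.sin(by),np.cos(by)]])
    print('head in board',R.T@(v[:2]+48*np.array([c,s])-B))
    im=cv2.resize(p['frame'][110:270,180:380,::-1],None,fx=4,fy=4,interpolation=2)
    P=lambda X:((proj(p,X)-[180,110])*4+2).astype(int)
    def box(C,col):
        Q=P(C)
        for i in range(8):
            for k in(1,2,4):
                if i<i^k: cv2.line(im,tuple(map(int,Q[i])),tuple(map(int,Q[i^k])),col,1)
    box(corners(*v,96,60,6,34.5),(255,0,255))
    box([[*(B+R@np.array([x,y])),z] for x in(120,136) for y in(-180,180) for z in(6,30)],(255,255,0))
    box(corners(*B,by,300,380,0,6),(0,0,255))
    cv2.imwrite(f'pics/{name}.png',im)
    return v
E
python3 -c "
from lie import *
measure([571,34,-.34],'lie')"
```

```text
masks True 482
box [578.295  38.952  -0.595] 0.2743972445464983 visible IoU err
near end [538.556  65.875] head [618.034  12.03 ]
head in board [37.506 68.186]
```

View pics/lie.png

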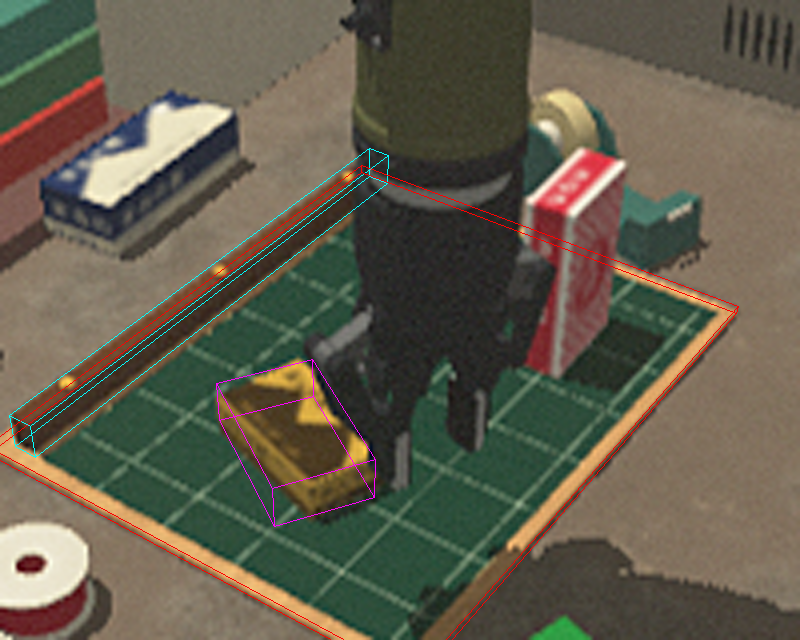

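The board and bar overlay fits. The box fit is spoilt because the gripper hides part of the box, so I refit with that region ignored.

Run:
```python
from lie import *
p=snap('side')
m=mask(p,'gold_box',proj(p,[[575,36,20]])[0])
ig=np.zeros((420,560),np.uint8)
poly=np.array([(305,0),(500,0),(500,460),(408,490),(385,485),(378,400),(300,345)])/4+[180,110]
cv2.fillPoly(ig,[poly.astype(np.int32)],1)
w=1-cv2.dilate(ig,np.ones((3,3)))
f=lambda v:(np.abs(hullmask(p,corners(*v,96,60,6,34.5))-m)*w).sum()/m.sum()
for a in(-.5,-.35,-.2):
    b=minimize(f,[573,36,a],method='Nelder-Mead',options=dict(initial_simplex=[[573,36,a],[581,36,a],[573,44,a],[573,36,a+.15]]))
    print(b.x,b.fun)
    if a==-.5 or b.fun<B.fun:B=b
v=B.x
c,s=np.cos(v[2]),np.sin(v[2]);print('near',v[:2]-48*np.array([c,s]))
im=cv2.resize(p['frame'][160:260,210:310,::-1],None,fx=5,fy=5,interpolation=2)
Q=((proj(p,corners(*v,96,60,6,34.5))-[210,160])*5+2).astype(int)
for i in range(8):
    for k in(1,2,4):
        if i<i^k: cv2.line(im,tuple(map(int,Q[i])),tuple(map(int,Q[i^k])),(255,0,255),1)
cv2.imwrite('pics/lie2.png',im)
```

```text
[571.862  33.175  -0.351] 0.1778265642151482
[571.066  32.707  -0.338] 0.17940450054884743
[571.77   32.388  -0.345] 0.18098243688254664
near [526.781  49.657]
```

View pics/lie2.png

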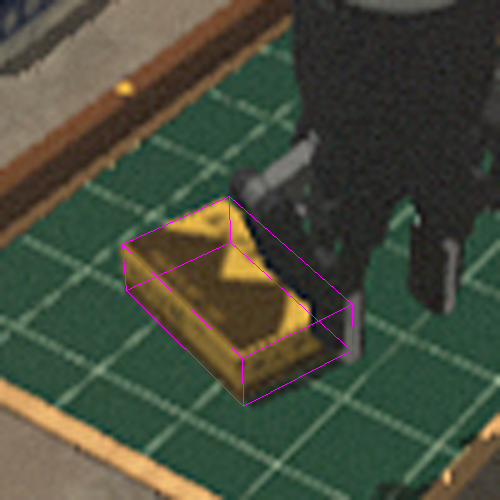

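The box is at (572,33), yaw -0.345, with its near end at (527,50), and the TCP is centred behind it. I lower to z ≈14 and approach, then push along an arc that turns the box by +0.315 rad to the board's yaw.

{"method": "step_arm", "body": {"dp": [[0, 0, -0.17], [0, 0, -0.34], [0, 0, -0.51], [0, 0, -0.67], [0, 0, -0.67], [0.1, -0.036, -0.67], [0.2, -0.072, -0.67], [0.3, -0.108, -0.67], [0.376, -0.135, -0.67], [0.376, -0.135, -0.67]], "turn": [[0, 0, 0], [0, 0, 0], [0, 0, 0], [0, 0, 0], [0, 0, 0], [0, 0, 0], [0, 0, 0], [0, 0, 0], [0, 0, 0], [0, 0, 0]], "jaw": [40, 40, 40, 40, 40, 40, 40, 40, 40, 40]}}

```text
clock: 15.5
position: [508.9, 55.3, 14.4]
ee_rot: [[0.941, -0.339, 0.0], [-0.339, -0.941, 0.0], [0.0, -0.0, -1.0]]
contact_force: [-0.9, -0.2, 0.3]
gripper_width: 0.467
gripper_force: 0.0
```

{"method": "step_arm", "body": {"dp": [[0.04, -0.014, 0], [0.075, -0.027, 0], [0.12, -0.042, 0], [0.165, -0.057, 0], [0.21, -0.071, 0], [0.255, -0.085, 0], [0.3, -0.097, 0], [0.345, -0.108, 0], [0.39, -0.118, 0], [0.432, -0.126, 0]], "turn": [[0, 0, 0], [0, 0, 0], [0, 0, 0.025], [0, 0, 0.05], [0, 0, 0.075], [0, 0, 0.1], [0, 0, 0.125], [0, 0, 0.15], [0, 0, 0.175], [0, 0, 0.2]], "jaw": [40, 40, 40, 40, 40, 40, 40, 40, 40, 40]}}

```text
clock: 16.75
position: [551.7, 42.8, 14.3]
ee_rot: [[0.983, -0.185, -0.0], [-0.185, -0.983, -0.0], [-0.0, 0.0, -1.0]]
contact_force: [-0.8, -0.8, -0.2]
gripper_width: 0.469
gripper_force: 0.2
```

{"method": "step_arm", "body": {"dp": [[0.04, -0.008, 0], [0.08, -0.015, 0], [0.12, -0.021, 0], [0.16, -0.027, 0], [0.2, -0.032, 0], [0.24, -0.036, 0], [0.28, -0.04, 0], [0.31, -0.042, 0], [0.33, -0.043, 0], [0.33, -0.043, 0]], "turn": [[0, 0, 0.025], [0, 0, 0.05], [0, 0, 0.075], [0, 0, 0.1], [0, 0, 0.125], [0, 0, 0.15], [0, 0, 0.17], [0, 0, 0.19], [0, 0, 0.2], [0, 0, 0.2]], "jaw": [40, 40, 40, 40, 40, 40, 40, 40, 40, 40]}}

```text
clock: 18.0
position: [584.6, 38.7, 14.4]
ee_rot: [[1.0, -0.031, 0.0], [-0.031, -1.0, 0.0], [0.0, -0.0, -1.0]]
contact_force: [0.6, 0.4, 0.3]
gripper_width: 0.471
gripper_force: 0.0
```

```bash
python3 -c "
from lie import *
measure([648,36,-.03],'sq')"
```

```text
masks True False
box [642.991  41.273  -0.192] 0.9291012216404887 visible IoU err
near end [595.873  50.432] head [690.109  32.114]
head in board [108.946  90.423]
```

View pics/sq.png

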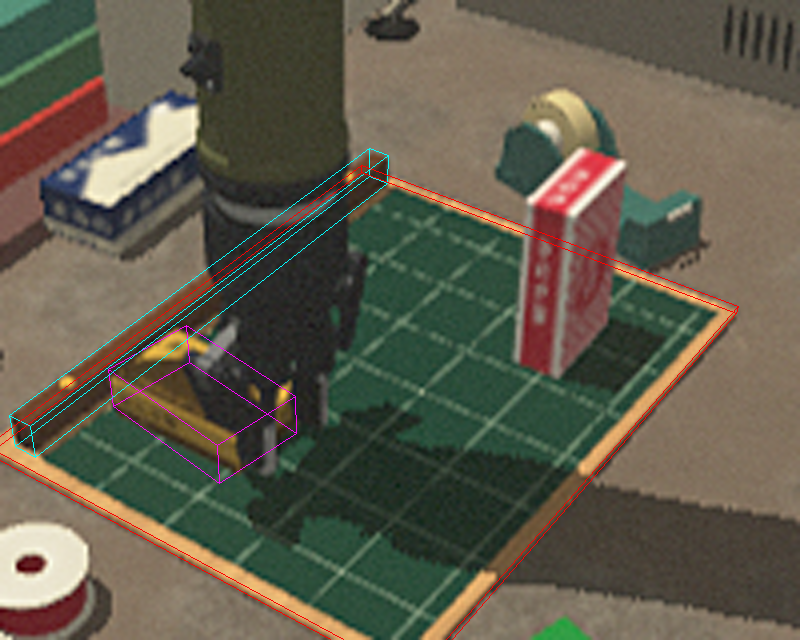

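The box is nearly square and close to the bar, with an estimated gap of about 10 mm. I push on slowly along the board's x and watch the force.

{"method": "step_arm", "body": {"dp": [[0.01, 0, 0], [0.02, 0, 0], [0.03, -0.001, 0], [0.04, -0.001, 0], [0.05, -0.001, 0], [0.06, -0.002, 0], [0.07, -0.002, 0], [0.08, -0.002, 0], [0.08, -0.002, 0], [0.08, -0.002, 0]], "turn": [[0, 0, 0], [0, 0, 0], [0, 0, 0], [0, 0, 0], [0, 0, 0], [0, 0, 0], [0, 0, 0], [0, 0, 0], [0, 0, 0], [0, 0, 0]], "jaw": [40, 40, 40, 40, 40, 40, 40, 40, 40, 40]}}

```text
clock: 19.45
position: [592.6, 38.4, 14.3]
ee_rot: [[1.0, -0.031, 0.0], [-0.031, -1.0, -0.0], [0.0, -0.0, -1.0]]
contact_force: [0.3, 0.1, -0.0]
gripper_width: 0.469
gripper_force: 0.0
```

{"method": "step_arm", "body": {"dp": [[0.005, 0, 0], [0.01, 0, 0], [0.015, 0, 0], [0.02, 0, 0], [0.025, -0.001, 0], [0.03, -0.001, 0], [0.03, -0.001, 0], [0.03, -0.001, 0], [0.03, -0.001, 0], [0.03, -0.001, 0]], "turn": [[0, 0, 0], [0, 0, 0], [0, 0, 0], [0, 0, 0], [0, 0, 0], [0, 0, 0], [0, 0, 0], [0, 0, 0], [0, 0, 0], [0, 0, 0]], "jaw": [40, 40, 40, 40, 40, 40, 40, 40, 40, 40]}}

```text
clock: 20.7
position: [595.5, 38.3, 14.4]
ee_rot: [[1.0, -0.031, 0.0], [-0.031, -1.0, -0.0], [0.0, 0.0, -1.0]]
contact_force: [-0.2, 0.1, -0.2]
gripper_width: 0.467
gripper_force: 0.0
```

{"method": "step_arm", "body": {"dp": [[0.005, 0, 0], [0.01, 0, 0], [0.015, 0, 0], [0.02, 0, 0], [0.025, -0.001, 0], [0.03, -0.001, 0], [0.03, -0.001, 0], [0.03, -0.001, 0], [0.03, -0.001, 0], [0.03, -0.001, 0]], "turn": [[0, 0, 0], [0, 0, 0], [0, 0, 0], [0, 0, 0], [0, 0, 0], [0, 0, 0], [0, 0, 0], [0, 0, 0], [0, 0, 0], [0, 0, 0]], "jaw": [40, 40, 40, 40, 40, 40, 40, 40, 40, 40]}}

```text
clock: 21.95
position: [596.6, 38.4, 14.1]
ee_rot: [[1.0, -0.031, -0.004], [-0.031, -1.0, -0.001], [-0.004, 0.001, -1.0]]
contact_force: [-5.8, 0.3, 5.1]
gripper_width: 0.469
gripper_force: 3.3
```

The box has met the bar: the arm stalls at x 596.6 with 5.8 N. I press 1.5 mm more to square it, then back off and rise clear.

{"method": "step_arm", "body": {"dp": [[0.008, 0, 0], [0.015, 0, 0], [0.015, 0, 0], [0.015, 0, 0], [0.015, 0, 0], [0.015, 0, 0], [0.015, 0, 0], [0.015, 0, 0], [0.015, 0, 0], [0.015, 0, 0]], "turn": [[0, 0, 0], [0, 0, 0], [0, 0, 0], [0, 0, 0], [0, 0, 0], [0, 0, 0], [0, 0, 0], [0, 0, 0], [0, 0, 0], [0, 0, 0]], "jaw": [40, 40, 40, 40, 40, 40, 40, 40, 40, 40]}}

```text
clock: 23.2
position: [596.6, 38.4, 13.9]
ee_rot: [[1.0, -0.031, -0.007], [-0.031, -1.0, -0.001], [-0.007, 0.001, -1.0]]
contact_force: [-9.6, -0.7, 6.9]
gripper_width: 0.47
gripper_force: 5.1
```

{"method": "step_arm", "body": {"dp": [[-0.04, 0.001, 0], [-0.1, 0.003, 0], [-0.25, 0.007, 0], [-0.4, 0.01, 0], [-0.55, 0.01, 0], [-0.7, 0.01, 0.15], [-0.85, 0.01, 0.3], [-1, 0.01, 0.5], [-1, 0.01, 0.7], [-1, 0.01, 0.9]], "turn": [[0, 0, 0], [0, 0, 0], [0, 0, 0], [0, 0, 0], [0, 0, 0], [0, 0, 0], [0, 0, 0], [0, 0, 0], [0, 0, 0], [0, 0, 0]], "jaw": [40, 40, 40, 40, 40, 40, 40, 40, 40, 40]}}

```text
clock: 24.45
position: [498.9, 39.1, 104.9]
ee_rot: [[1.0, -0.031, 0.0], [-0.031, -1.0, -0.001], [0.0, 0.001, -1.0]]
contact_force: [-0.1, 0.4, 1.4]
gripper_width: 0.468
gripper_force: 0.0
```

{"method": "step_arm", "body": {"dp": [[0, 0, 0.2], [0, -0.2, 0.4], [0, -0.4, 0.6], [0, -0.6, 0.8], [0, -0.8, 0.8], [0, -0.9, 0.8], [0, -1, 0.8], [0, -1, 0.8], [0, -1, 0.8], [0, -1, 0.8]], "turn": [[0, 0, 0], [0, 0, 0], [0, 0, 0], [0, 0, 0], [0, 0, 0], [0, 0, 0], [0, 0, 0], [0, 0, 0], [0, 0, 0], [0, 0, 0]], "jaw": [40, 40, 40, 40, 40, 40, 40, 40, 40, 40]}}

```text
clock: 25.7
position: [499.9, -60.0, 184.3]
ee_rot: [[1.0, -0.03, -0.0], [-0.03, -1.0, 0.0], [-0.0, -0.0, -1.0]]
contact_force: [-0.2, -0.9, 0.1]
gripper_width: 0.469
gripper_force: 0.0
```

```bash
python3 -c "
from lie import *
measure([655,36,-.03],'end')"
```

```text
masks True 882
box [653.564  37.008  -0.049] 0.2302295918367347 visible IoU err
near end [605.623  39.38 ] head [701.506  34.636]
head in board [120.262  93.285]
```

View pics/end.png

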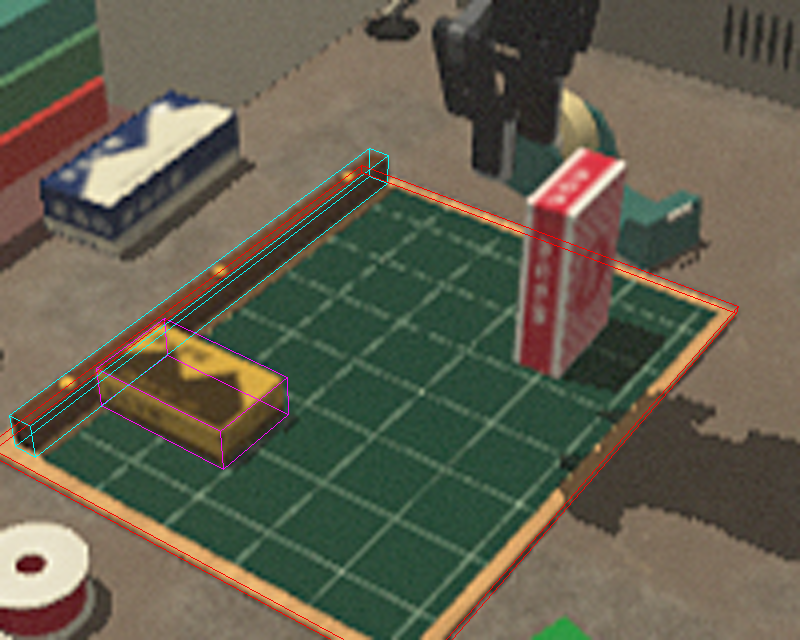

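The box lies lid up, flush with the bar (head at board x ≈120 mm) and about 0.02 rad off square. The red box still stands and the arm is clear, so I hand the job in.

```bash
python3 -c "
from station import r
print(r.job_done())"
```

```text
the job is handed in; nothing more can be done
None
```

I tipped the black-and-gold box flat with its lid up and pushed it against the stop bar: its far end measures about 120 mm on the board (bar face at 120 mm), about 0.02 rad off square. The red-and-white box still stands, and the job is handed in; the hand-in returned no verdict.

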